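Hold up the bread roll with the tongs

ROBOT

A 7-joint arm with a two-finger parallel gripper is mounted at the origin on the work surface. World frame = base frame: x ahead of the robot, y to its left, z up, the work surface at z = 0. Lengths are in m, angles in rad, forces in N, time in s.
With the tool pointing down it reaches from about 0.425 to 0.925 m from the base axis. Payload 6.8 kg.
Tool frame: the origin (TCP) lies midway between the tips of the shut fingers; the grasp point (between the pads) lies 19 mm behind it (bot.grasp_offset is the distance from the TCP to the grasp point, in m); z points along the fingers, x is the direction in which the jaws open and shut, and the axes are right-handed (so a half turn about z gives the same grasp; the last joint's range is limited). The gripper opens to 85 mm and grips with 20 to 120 N. Pads are 22 mm wide; open, the fingers measure 114 mm over their backs; the gripper's body (76 mm by 85 mm) begins 54 mm behind the grasp point. The pads swing forward as they close: fully open they stand 13 mm farther back than shut.
Start: joints at [1.092, 0.477, 0.022, 1.555, -0.011, 1.109, -0.083], TCP at [0.245, -0.629, 0.231] pointing down, gripper open.
Joint ranges: [-2.96, 2.96], [-0.34, 2.1], [-1.41, 1.46], [0.24, 2.44], [-1.37, 4.51], [0.17, 1.92], [-2.96, 2.96]. Speed limits (rad/s): [2.39, 2.39, 3.14, 3.14, 3.14, 3.14, 3.14].

INTERFACE

Orientations are given as a unit quaternion [w, x, y, z].
In Python, from station import bot, imaging gives the robot as it stands. The module is installed in compiled form; this text tells all that it offers.
- The arm moves only by the tool apply_moves, never from a script. Its argument "increments" is a list of rows, each a list of 7 numbers: the shift along the tool's x, y, z in mm, then the turn, a rotation vector about the tool's x, y, z in degrees, then the closure, from -1 (fully open) to 1 (shut). In form: [[dx, dy, dz, rx, ry, rz, grip], ...]. A call has exactly 8 rows; each row shifts and turns the pose as measured when the row begins, along the tool's axes as they then stand; what a row does not reach is not made up. A row lasts 1/8 s, in which the tool goes at most 62.5 mm and 10.7 degrees, less where a joint would pass 70% of its speed; a pose out of reach is approached as far as the arm can. A call with a gripper value outside its range is refused whole. The fingers move at their own pace and stop on an object; "grip_force" is the grip in N (left out, the last holds). Time passes only in rows, so rows that do not move let the fingers close, or fill a call up. It gives the time, the measured TCP pose, the force and the opening at its end, in the units of the state.
- bot.get_obs(): the state, without advancing time (a new reading comes with each control period).
- imaging.read_camera(name): name is "scene" or "top" or "wrist"; returns the picture (480x640x3 uint8, red, green, blue); there is no depth.
- imaging.get_calibration(name): a dict with "K" (3x3 intrinsics, pixels), "extrinsics" (4x4, takes a point from camera to world coordinates). Camera axes: x right, y down, z forward; pixel columns grow to the right and rows downward; lengths in m; the calibration is good to about 2 mm. The wrist camera is an equidistant fisheye: a pixel r from the principal point sees the ray r / f radians off the axis. A picture is of the moment at which its call begins: read the wrist's pose just before it. get_calibration takes no time and is no camera call; for the wrist camera it gives the pose at the moment of the call.
- bot.hand_in(): hands the job in, once; it reports no verdict.
The state is a dict: "t": time; "q": joint angles; "joint_vel": joint speeds; "joint_torque": joint torques, N m; "eef_pos": TCP position; "tool_rot": TCP orientation; "contact_force": force on the tool from outside, world axes, zero at the start; "torque": the same for the moment, N m; "gripper_width": opening from 0.0 (shut) to 1.0 (fully open).
Only numpy, scipy, OpenCV 4.12 (cv2) and the standard library are available. Lean on these libraries where they do the work, as an engineer would, in place of code of your own. Each camera call takes 0.05 s, during which the arm holds its last target.

TASK

Pass the bedtime snack without touching it: take the small tongs out of their wooden stand, close both tips on the sides of the bread roll lying on the wooden board, lift it with the tongs to at least 10 cm above the nightstand top, and finish holding it there, still, for the person in bed to take. Do not put it down or let go at the end. Only the tongs may touch the roll, never the gripper or arm, and leave everything else standing on the nightstand where it is.

Things in the scene. Friction and masses are not known exactly. Their poses are not given: they have to be found in the camera images.
- tongs: sprung steel tongs with grey grips, 152 mm tall, 90 g, standing tips down in the stand. Origin midway between the lower ends of the tips; z up to the head; y is the line along which the tips close (half-turn symmetric). Head 20 (x) by 18 (y) mm at z = 138 to 152 mm. At rest the arms are spread: 41 mm over the grips at z = 108 mm, tips 77 mm apart inside, 87 mm over their outsides
- tongs_left: arm on the tongs' +y side; origin on its hinge, at the tongs' y = 6, z = 146 mm, axis along x. A thin steel shoulder, then a flat grey grip 20 mm wide (x), 4 mm thick, from z = 128 to 88 mm, then a 14 mm wide strip bent outward, then a tip blade 26 mm wide (x), 4 mm thick, from z = 34 mm to 0
- tongs_right: the mirrored arm on the -y side, origin on its hinge (y = -6, z = 146 mm). The arms move together. Each takes about 4 N at the grips to begin closing and 7 N when the tips are 42 mm apart; eased, they spring open again
- tongs_grip (a point): mid line of the tongs at z = 108 mm, between the grey grips: hold here from above, one finger on each grip; the head ends 44 mm higher. Each 1 mm less over the grips brings the tips about 3.5 mm nearer; with the tips 42 mm apart the grips are about 30 mm wide and the tips 4 mm lower
- stand: wooden open-topped tongs stand fixed to the nightstand, outside 42 mm (x) by 102 mm (y) by 32 mm high, walls and floor 5 mm thick, origin at the centre of its underside; the tongs stand loose in it with the same x, y axes and lift straight out
- roll: oblong bread roll with rounded edges and three pale slashes on top, 70 mm long (its x) by 42 mm wide (its y) by 36 mm high, about 50 g, firm; origin at the centre of its underside, z up; lies flat on the board
- board: flat wooden snack board fixed to the nightstand, 150 mm (x) by 120 mm (y), 12 mm thick; origin at the centre of its underside, its top 12 mm above that
- lunch_tin: closed stainless lunch tin, 114 x 164 x 54 mm high, origin at the centre of its underside; leave alone
- gauge: white plastic humidity gauge standing up, 28 mm (x) by 62 mm (y) by 66 mm high, origin at the centre of its underside; leave alone
- paperweight: glass dome paperweight, 74 mm across, 42 mm high, origin at the centre of its underside; leave alone
- phone_grip: orange silicone phone grip, a spool 40 mm across and 19 mm high, origin at the centre of its underside; leave alone
Mind the look-alikes: they are no part of the job. What is meant by the board is not grey, orange or pink, and is the smaller of those in its own colour.

How it is judged:
On the way, in this order (a step that is already met when the one before it is completed fails the run):
1. the tongs are lifted clear of their stand in the gripper, the roll still on the board (height (world z) of tongs above 0.04 m and contact force between the fingers and tongs above 1 N and height (world z) of roll below 0.02 m), for 0.2 s.
2. both tips of the tongs are closed on the roll, which is still on the board (contact force between each of tongs_left, tongs_right and roll above 0.5 N and height (world z) of roll below 0.03 m), for 0.1 s.
At the end, for the whole second after the job is handed in: Roll underside over 95 mm above the top, slower than 30 mm/s; each tong arm presses it over 0.5 N; fingers hold the tongs (over 1 N, tips above 60 mm); nothing else touches the roll or carries the tongs; bystanders within 30 mm of their starts (height (world z) of roll above 0.095 m and linear speed of roll below 0.03 m/s and contact force between each of tongs_left, tongs_right and roll above 0.5 N and contact force between the fingers and tongs above 1 N and height (world z) of tongs above 0.06 m and contact force between each of board, lunch_tin, gauge, paperweight, phone_grip and roll below 0.05 N and contact force between each of stand, board, lunch_tin, gauge, paperweight, phone_grip and tongs below 0.05 N and contact force between each of the fingers, the arm and roll below 0.3 N and distance of each of lunch_tin, gauge, paperweight, phone_grip from where it was at the start of the episode below 0.03 m); the arm keeps its last pose, push and grip.
It fails at once if the gripper or arm touches the roll (over 0.5 N) (contact force between any of the fingers, the arm and roll above 0.5 N).
It fails at once if the lunch tin is moved by more than 30 mm (distance of lunch_tin from where it was at the start of the episode above 0.03 m).
It fails at once if the humidity gauge is moved by more than 30 mm (distance of gauge from where it was at the start of the episode above 0.03 m).
It fails at once if the paperweight is moved by more than 30 mm (distance of paperweight from where it was at the start of the episode above 0.03 m).
It fails at once if the phone grip is moved by more than 30 mm (distance of phone_grip from where it was at the start of the episode above 0.03 m).
It also fails if it takes over 38 s, if anything falls off the work surface, if the arm or the gripper's body presses on something with over 40 N, if the wrist force passes 120 N, or if a joint passes its speed limit or range.

## Working session

There is one attempt and no reset: what is moved stays moved. The work goes in short steps, Python scripts to look and compute and a tool call to move; the robot and the scene stay as the last step left them, time stands still between calls to the robot, and variables do not carry over. Pictures are saved under pics/ and viewed, and the job is handed in when it is done.

Besides the shell and the picture viewer there is one more tool, called in YAML: its name, and indented under it one key for each argument. apply_moves: Moves the arm, as the interface text tells. Its arguments: {"type":"object","properties":{"increments":{"type":"array","items":{"type":"array","items":{"type":"number"}}},"grip_force":{"type":"number"}},"required":["increments"]}

```bash
mkdir -p pics
python3 - <<'E'
from station import bot, imaging
import cv2, numpy as np
o=bot.get_obs()
for k,v in o.items(): print(k,np.round(v,3))
for n in ["scene","top"]:
    im=imaging.read_camera(n); cv2.imwrite(f"pics/{n}0.png",im[:,:,::-1])
    c=imaging.get_calibration(n); print(n,np.round(c["K"],1).tolist(),np.round(c["extrinsics"],3).tolist())
print(bot.grasp_offset)
E
```

```text
t 0.0
q [ 1.092  0.478  0.022  1.556 -0.012  1.109 -0.083]
joint_vel [-0.    -0.     0.     0.    -0.001 -0.001 -0.001]
joint_torque [ 0.0000e+00 -5.9644e+01  1.6080e+00 -2.8119e+01  1.3000e-02  9.0000e-03
 -0.0000e+00]
eef_pos [ 0.244 -0.629  0.23 ]
tool_rot [-0.     0.825 -0.565 -0.001]
contact_force [-0.558 -0.447  1.08 ]
torque [ 0.006 -0.027  0.038]
gripper_width 1.002
scene [[501.0, 0.0, 316.7], [0.0, 501.0, 239.7], [0.0, 0.0, 1.0]] [[-0.271, 0.768, -0.58, 1.286], [0.962, 0.223, -0.154, 0.268], [0.011, -0.6, -0.8, 1.156], [0.0, 0.0, 0.0, 1.0]]
top [[619.8, 0.0, 330.2], [0.0, 619.8, 243.3], [0.0, 0.0, 1.0]] [[0.028, -0.996, 0.087, 0.405], [-0.999, -0.029, -0.012, 0.083], [0.015, -0.086, -0.996, 1.316], [0.0, 0.0, 0.0, 1.0]]
0.0187
```

View pics/scene0.png

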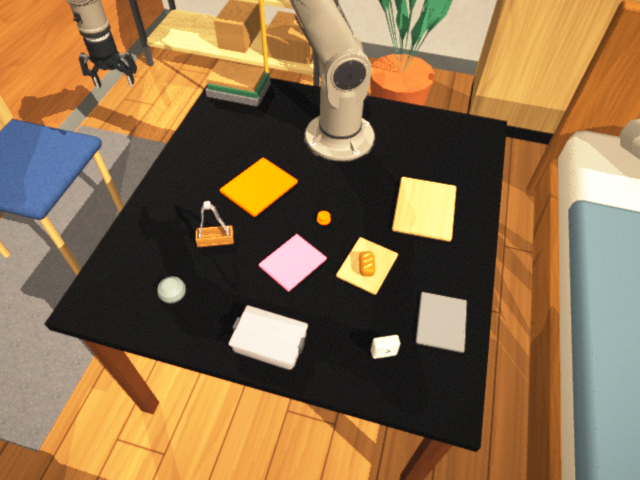

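View pics/top0.png

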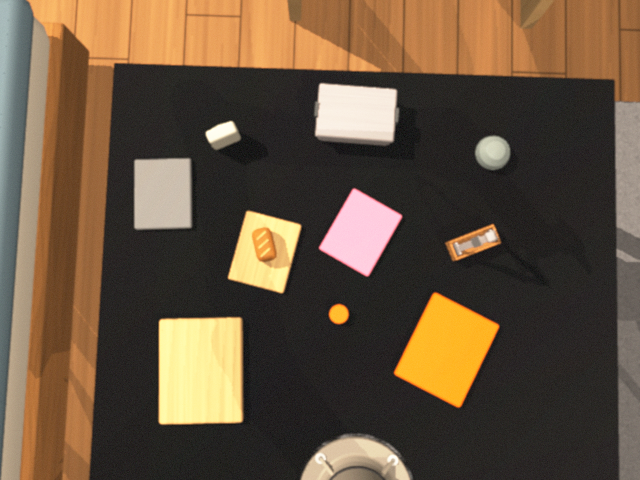

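```bash
cat > h.py <<'E'
from station import bot, imaging
import cv2, numpy as np
def ray(n,uv,z,cal=None):
    c=cal or imaging.get_calibration(n);K=np.array(c["K"]);E=np.array(c["extrinsics"])
    uv=np.atleast_2d(uv).astype(float)
    d=np.c_[uv,np.ones(len(uv))]@np.linalg.inv(K).T@E[:3,:3].T
    o=E[:3,3]; return o+d*((z-o[2])/d[:,2])[:,None]
def proj(n,P):
    c=imaging.get_calibration(n);K=np.array(c["K"]);E=np.linalg.inv(np.array(c["extrinsics"]))
    p=(np.atleast_2d(P)@E[:3,:3].T+E[:3,3])@K.T; return p[:,:2]/p[:,2:]
E
python3 - <<'E'
from h import *
t=cv2.imread("pics/top0.png"); s=cv2.imread("pics/scene0.png")
def crop(im,x,y,w,h,k): return cv2.resize(im[y:y+h,x:x+w],None,fx=k,fy=k,interpolation=cv2.INTER_CUBIC)
a=crop(t,430,210,80,60,5);b=crop(t,220,200,80,100,4)[:, :]
c=crop(s,180,190,80,70,5);d=crop(s,325,225,80,80,5)
W=np.zeros((600,800,3),np.uint8)
crops=[(a,0,0),(c,0,400)]
W=np.zeros((600,800,3),np.uint8)
for im,(X,Y) in [(crop(t,430,210,80,60,5),(0,0)),(crop(t,225,205,80,60,5),(400,0)),(crop(s,180,195,80,60,5),(0,300)),(crop(s,325,235,80,60,5),(400,300))]:
    W[Y:Y+300,X:X+400]=im
cv2.imwrite("pics/crops.png",W)
hsv=cv2.cvtColor(t,cv2.COLOR_BGR2HSV)
for nm,(x,y,w,h),z in [("board",(222,205,85,95),.012),("bigwood",(150,310,100,120),.012),("stand",(435,215,75,55),.032)]:
    m=np.zeros(t.shape[:2],np.uint8); sub=hsv[y:y+h,x:x+w]
    m[y:y+h,x:x+w]=((sub[...,2]>70)).astype(np.uint8)*255
    if nm=="stand": m[y:y+h,x:x+w]&=((sub[...,1]>60)|(sub[...,2]>150)).astype(np.uint8)*255
    cs,_=cv2.findContours(m,0,2); cc=max(cs,key=cv2.contourArea)
    r=cv2.minAreaRect(cc);bx=cv2.boxPoints(r);P=ray("top",bx,z)
    print(nm,np.round(bx,1).tolist(),np.round(P[:,:2],4).tolist(),np.linalg.norm(P[0]-P[1]),np.linalg.norm(P[1]-P[2]),P.mean(0))
    e=P[1]-P[0];print(np.degrees(np.arctan2(e[1],e[0])))
# roll: more saturated / darker
x,y,w,h=240,215,45,60
sub=hsv[y:y+h,x:x+w]; print(hsv[244,262],hsv[270,262],hsv[235,285])
E
```

```text
board [[226.0, 278.8999938964844], [244.8000030517578, 208.10000610351562], [302.5, 223.5], [283.70001220703125, 294.29998779296875]] [[0.4371, 0.2835], [0.588, 0.2499], [0.5588, 0.1268], [0.4083, 0.1616]] 0.15457271136613873 0.12656399005516467 [0.49805578 0.20545182 0.012     ]
-12.534562514333567
bigwood [[158.0, 316.0], [243.0, 316.0], [243.0, 424.0], [158.0, 424.0]] [[0.356, 0.4214], [0.3609, 0.2447], [0.1404, 0.2359], [0.136, 0.4099]] 0.17668385658648927 0.22068316544052935 [0.24831786 0.32798719 0.012     ]
-88.4243422339467
stand [[443.8999938964844, 241.5], [493.79998779296875, 222.10000610351562], [501.8999938964844, 243.0], [452.0, 262.3999938964844]] [[0.5273, -0.1697], [0.5712, -0.274], [0.5278, -0.2912], [0.4842, -0.1871]] 0.11313314235061495 0.04664146571819769 [ 0.52762578 -0.23047741  0.032     ]
-67.17899615673957
[ 24 124 254] [ 25 103 254] [ 27  94 255]
```

View pics/crops.png

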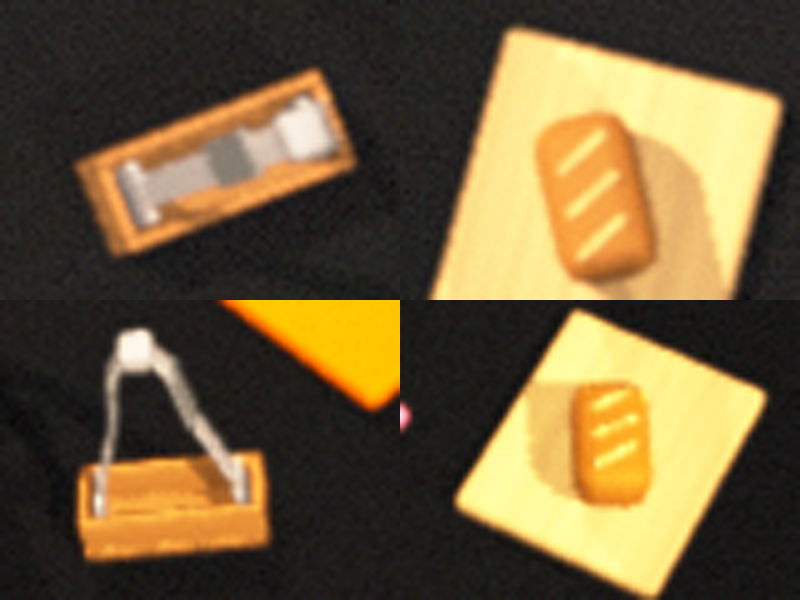

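Run:
```python
from h import *
t=cv2.imread("pics/top0.png")
hsv=cv2.cvtColor(t,cv2.COLOR_BGR2HSV)
# head: bright low sat
x,y,w,h=435,215,75,55
m=np.zeros(t.shape[:2],np.uint8);sub=hsv[y:y+h,x:x+w]
m[y:y+h,x:x+w]=((sub[...,2]>205)&(sub[...,1]<60))*255
cs,_=cv2.findContours(m,0,2);cc=max(cs,key=cv2.contourArea);r=cv2.minAreaRect(cc)
M=cv2.moments(m[:,480:510] if 0 else m);print("head",r,cv2.contourArea(cc))
for z in(.152,.157): print(ray("top",r[0],z))
# stand predicted
f=lambda C,th,L,W,z:np.array([[C[0]+np.cos(th)*a*L/2-np.sin(th)*b*W/2,C[1]+np.sin(th)*a*L/2+np.cos(th)*b*W/2,z] for a,b in[(1,1),(1,-1),(-1,-1),(-1,1)]])
# roll
x,y,w,h=240,215,45,60
g=t[y:y+h,x:x+w].astype(int);m=np.zeros(t.shape[:2],np.uint8)
print(t[229,272],t[240,262],t[235,290],t[245,258], t[255,282])
m[y:y+h,x:x+w]=((g[...,0]<110)&(g[...,2]>120))*255
m=cv2.morphologyEx(m,cv2.MORPH_CLOSE,np.ones((7,7)))
cs,_=cv2.findContours(m,0,2);cc=max(cs,key=cv2.contourArea);r=cv2.minAreaRect(cc);bx=cv2.boxPoints(r)
print("roll",np.round(bx,1).tolist())
for z in(.03,.04):
  P=ray("top",bx,z);print(P.mean(0),[np.linalg.norm(P[i]-P[(i+1)%4]) for i in(0,1)]);e=[P[1]-P[0],P[2]-P[1]];print([np.degrees(np.arctan2(v[1],v[0])) for v in e])
o=cv2.resize(t,None,fx=1,fy=1);cv2.drawContours(o,[cc],-1,(255,0,0),1)
tl=cv2.resize(o[205:305,220:310],None,fx=6,fy=6,interpolation=0);cv2.imwrite("pics/rollm.png",tl)
```

```text
head ((487.7294006347656, 237.21766662597656), (9.740455627441406, 15.569389343261719), 57.528804779052734) 95.5
[[ 0.52653132 -0.22920989  0.152     ]]
[[ 0.5260092  -0.22786747  0.157     ]]
[167 249 255] [ 73 170 249] [167 248 255] [ 77 175 251] [113 186 237]
roll [[243.89999389648438, 257.8999938964844], [254.60000610351562, 223.6999969482422], [287.8999938964844, 234.1999969482422], [277.29998779296875, 268.29998779296875]]
[0.50738684 0.20071792 0.03      ] [np.float64(0.07438649766031175), np.float64(0.07296037447728666)]
[np.float64(-15.060162775568093), np.float64(-105.74030601959429)]
[0.50659048 0.19980573 0.04      ] [np.float64(0.07380819674218261), np.float64(0.07239316062968856)]
[np.float64(-15.060162775568093), np.float64(-105.74030601959426)]
```

View pics/rollm.png

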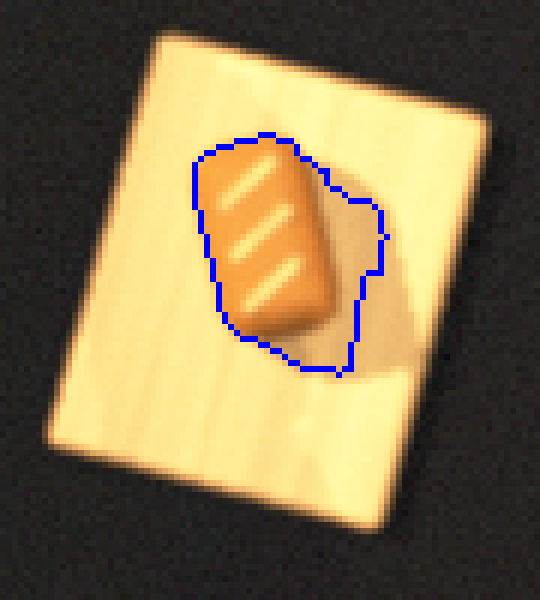

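Run:
```python
from h import *
t=cv2.imread("pics/top0.png");o=t.copy()
hsv=cv2.cvtColor(t,cv2.COLOR_BGR2HSV)
x,y,w,h=240,215,45,60
g=t[y:y+h,x:x+w].astype(int);hh=hsv[y:y+h,x:x+w]
for p in[(262,240),(274,245),(280,240),(283,255),(275,265),(273,255)]: print(p,t[p[1],p[0]],hsv[p[1],p[0]])
for lim in (150,160):
  m=np.zeros(t.shape[:2],np.uint8)
  m[y:y+h,x:x+w]=((hh[...,1]>lim)|((hh[...,0]<18)&(hh[...,1]>120)))*255
  m=cv2.morphologyEx(m,cv2.MORPH_CLOSE,np.ones((5,5)))
  cs,_=cv2.findContours(m,0,2);cc=max(cs,key=cv2.contourArea);r=cv2.minAreaRect(cc);bx=cv2.boxPoints(r)
  P=ray("top",bx,.035);print(P.mean(0),[np.linalg.norm(P[i]-P[(i+1)%4]) for i in(0,1)]);e=[P[1]-P[0],P[2]-P[1]];print([np.degrees(np.arctan2(v[1],v[0])) for v in e])
cv2.drawContours(o,[cc],-1,(255,0,0),1)
m=(((hsv[...,1]>60)&(hsv[...,2]>60))).astype(np.uint8)
C=np.array([.5270,-.2290]);th=np.radians(-67.2)
u=np.array([np.cos(th),np.sin(th)]);v=np.array([-u[1],u[0]])
for z,col in((.0,(0,0,255)),(.032,(0,255,0))):
  Q=np.array([np.r_[C+a*.051*u+b*.021*v,z] for a,b in[(1,1),(1,-1),(-1,-1),(-1,1)]])
  pp=proj("top",Q)
  print(z,pp.round(1).tolist())
k=6
tl=cv2.resize(o[215:270,435:510],None,fx=8,fy=8,interpolation=cv2.INTER_CUBIC)
for z,col in((.0,(0,0,255)),(.032,(0,255,0))):
  Q=np.array([np.r_[C+a*.051*u+b*.021*v,z] for a,b in[(1,1),(1,-1),(-1,-1),(-1,1)]])
  pp=(proj("top",Q)-[435,215]+.5)*8
  cv2.polylines(tl,[pp.astype(int)],True,col,1)
Q=np.array([np.r_[C+a*.009*u+b*.010*v,.157] for a,b in[(1,1),(1,-1),(-1,-1),(-1,1)]])
cv2.polylines(tl,[((proj("top",Q)-[435,215]+.5)*8).astype(int)],True,(255,0,255),1)
cv2.imwrite("pics/st.png",tl)
cv2.imwrite("pics/rollm2.png",cv2.resize(o[205:305,220:310],None,fx=5,fy=5,interpolation=0))
```

```text
(262, 240) [ 73 170 249] [ 17 180 249]
(274, 245) [ 60 117 182] [ 14 171 182]
(280, 240) [107 177 229] [ 17 136 229]
(283, 255) [114 190 239] [ 18 133 239]
(275, 265) [108 177 229] [ 17 135 229]
(273, 255) [ 54 128 219] [ 13 192 219]
[0.50466696 0.19293724 0.035     ] [np.float64(0.06178503558022378), np.float64(0.08724486888845298)]
[np.float64(-75.19082145762617), np.float64(-165.1090558099878)]
[0.50471353 0.19282875 0.035     ] [np.float64(0.061556497455745325), np.float64(0.08717548818516127)]
[np.float64(-75.66131933248994), np.float64(-165.57184690902196)]
0.0 [[486.8, 226.2], [494.3, 244.4], [450.3, 261.6], [442.9, 243.3]]
0.032 [[490.9, 224.4], [498.5, 243.1], [453.4, 260.7], [445.9, 241.9]]
```

View pics/st.png

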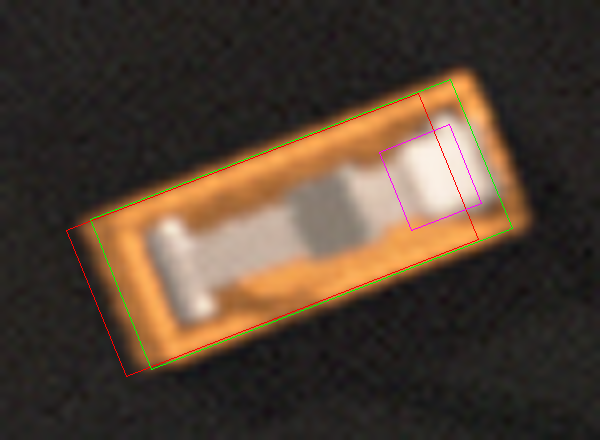

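View pics/rollm2.png

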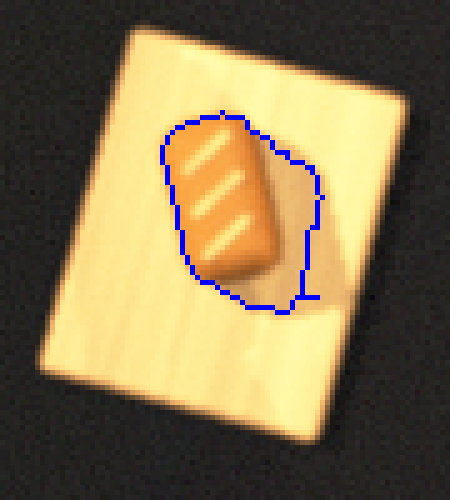

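Run:
```python
from h import *
t=cv2.imread("pics/top0.png");s=cv2.imread("pics/scene0.png")
def do(n,im,box,zs,lim):
  x,y,w,h=box;hsv=cv2.cvtColor(im,cv2.COLOR_BGR2HSV);hh=hsv[y:y+h,x:x+w]
  m=np.zeros(im.shape[:2],np.uint8);m[y:y+h,x:x+w]=(hh[...,1]>lim)*255
  cs,_=cv2.findContours(m,0,2);cc=max(cs,key=cv2.contourArea);cc=cv2.convexHull(cc);r=cv2.minAreaRect(cc);bx=cv2.boxPoints(r);print(n,r)
  for z in zs:
    # rectify to plane, then minAreaRect in metric
    P=ray(n,cc[:,0],z)[:,:2].astype(np.float32)*1000
    rr=cv2.minAreaRect(P);b=cv2.boxPoints(rr);e=[b[1]-b[0],b[2]-b[1]]
    print(lim,z,np.round(rr[0],1),np.round([np.linalg.norm(v) for v in e],1),np.round([np.degrees(np.arctan2(v[1],v[0])) for v in e],1))
for lim in(150,160):do("top",t,(240,215,45,60),(.03,.04),lim)
for p in[(367,263),(357,270),(368,275),(345,275)]:print(cv2.cvtColor(s,cv2.COLOR_BGR2HSV)[p[1],p[0]])
for lim in(185,):do("scene",s,(345,240,45,45),(.03,),lim)
o=bot.get_obs();print(o["t"])
c=imaging.get_calibration("wrist");print(np.round(c["extrinsics"],3),np.round(c["K"],1))
```

```text
top ((263.9943542480469, 244.3089599609375), (33.72892761230469, 20.537168502807617), 77.00537872314453)
150 0.03 [510.8 204.9] [42.6 70.5] [-74.9  15.1]
150 0.04 [509.9 203.9] [42.3 70. ] [-74.9  15.1]
top ((263.7780456542969, 244.20504760742188), (32.829490661621094, 19.712682723999023), 77.00537872314453)
160 0.03 [511.  205.3] [40.9 68.6] [-74.9  15.1]
160 0.04 [510.2 204.4] [40.6 68. ] [-74.9  15.1]
[ 19 221 252]
[ 20 147 245]
[ 15 208 235]
[ 29  89 255]
scene ((366.5, 263.5), (23.0, 15.0), 90.0)
185 0.03 [509.2 202.2] [41.  76.9] [-77.2  12.8]
0.1
[[ 0.362 -0.891 -0.273  0.313]
 [-0.932 -0.346 -0.105 -0.601]
 [-0.001  0.293 -0.956  0.372]
 [ 0.     0.     0.     1.   ]] [[371.6   0.  323.4]
 [  0.  371.6 241.3]
 [  0.    0.    1. ]]
```

apply_moves:
  increments:
    - [-20, -30, 0, 0, 0, 0, -1]
    - [-33, -50, 0, 0, 0, 0, -1]
    - [-33, -50, 0, 0, 0, 0, -1]
    - [-33, -50, 0, 0, 0, 0, -1]
    - [-33, -50, 0, 0, 0, 0, -1]
    - [-33, -50, 0, 0, 0, 0, -1]
    - [-33, -50, 0, 0, 0, 0, -1]
    - [-20, -30, 0, 0, 0, 0, -1]

```text
t: 1.1
eef_pos: [0.4975, -0.2684, 0.2268]
tool_rot: [0.0, 0.823, -0.568, -0.003]
contact_force: [-0.5, 0.6, 0.4]
gripper_width: 1.001
```

```bash
cat >> h.py <<'E'
def wcal(): return imaging.get_calibration("wrist")
def wray(uv,z,c):
    K=np.array(c["K"]);E=np.array(c["extrinsics"]);uv=np.atleast_2d(uv).astype(float)
    d=(uv-K[:2,2])/K[0,0];r=np.linalg.norm(d,axis=1);u=d/np.maximum(r,1e-9)[:,None]
    v=np.c_[u*np.sin(r)[:,None],np.cos(r)]@E[:3,:3].T;o=E[:3,3];return o+v*((z-o[2])/v[:,2])[:,None]
def wproj(P,c):
    K=np.array(c["K"]);E=np.linalg.inv(np.array(c["extrinsics"]));p=np.atleast_2d(P)@E[:3,:3].T+E[:3,3]
    rr=np.linalg.norm(p[:,:2],axis=1);th=np.arctan2(rr,p[:,2]);return K[:2,2]+p[:,:2]/rr[:,None]*(th*K[0,0])[:,None]
def look(name):
    import pickle
    c=wcal();im=imaging.read_camera("wrist");cv2.imwrite(f"pics/{name}.png",im[:,:,::-1]);pickle.dump({k:np.array(v) for k,v in c.items() if k in("K","extrinsics")},open(f"pics/{name}.pkl","wb"))
    return im[:,:,::-1],c
def pose():
    from scipy.spatial.transform import Rotation as R
    o=bot.get_obs();q=np.array(o["tool_rot"]);M=R.from_quat(q[[1,2,3,0]]).as_matrix()
    print("t",round(float(o["t"]),2),"tcp",np.round(o["eef_pos"],4),"F",np.round(o["contact_force"],1),"w",round(float(o["gripper_width"]),3),"xyaw",round(float(np.degrees(np.arctan2(M[1,0],M[0,0]))),2),"tilt",np.round(M[:,2],3))
    return np.array(o["eef_pos"]),M
E
python3 -c "
from h import *
pose();look('w1')"
```

```text
t 1.1 tcp [ 0.4975 -0.2684  0.2268] F [-0.5  0.6  0.4] w 1.001 xyaw -69.2 tilt [-0.005  0.003 -1.   ]
```

View pics/w1.png

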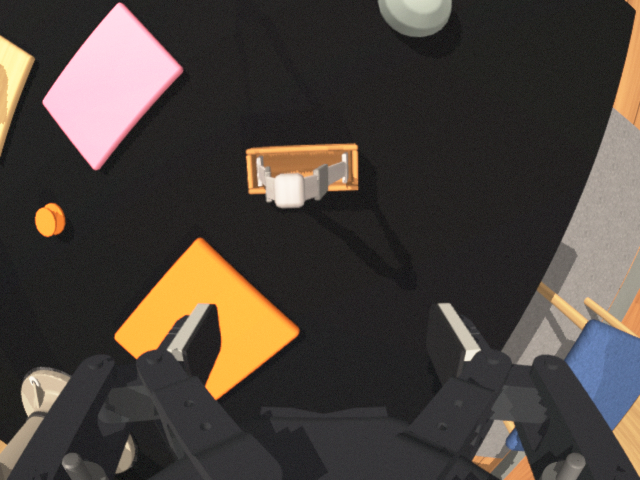

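Run:
```python
from h import *;import pickle
im=cv2.imread("pics/w1.png");c=pickle.load(open("pics/w1.pkl","rb"))
x,y,w,h=235,130,140,80
hsv=cv2.cvtColor(im,cv2.COLOR_BGR2HSV);sub=hsv[y:y+h,x:x+w]
m=np.zeros(im.shape[:2],np.uint8);m[y:y+h,x:x+w]=((sub[...,1]>90)&(sub[...,2]>90))*255
pts=np.argwhere(m)[:,::-1]
P=(wray(pts,.032,c)[:,:2]*1000).astype(np.float32);r=cv2.minAreaRect(P);b=cv2.boxPoints(r);print(r,b.round(1).tolist())
hd=((sub[...,1]<40)&(sub[...,2]>200)).astype(np.uint8)
n,l,st,ce=cv2.connectedComponentsWithStats(hd);i=1+np.argmax(st[1:,4]);print(st[i],ce[i]+[x,y]);print(wray(ce[i]+[x,y],.157,c),wray(ce[i]+[x,y],.15,c))
cv2.imwrite("pics/w1c.png",cv2.resize(im[y:y+h,x:x+w],None,fx=5,fy=5,interpolation=cv2.INTER_CUBIC))
t=ray("top",[490.4,235.4],.157);print(t)
```

```text
((526.83349609375, -234.57424926757812), (43.72993469238281, 102.41365051269531), 22.827028274536133) [[486.79998779296875, -195.89999389648438], [526.5, -290.29998779296875], [566.9000244140625, -273.29998779296875], [527.0999755859375, -178.89999389648438]]
[  22   28   45   49 1153] [281.45533391 187.1951431 ]
[[ 0.52739484 -0.23033341  0.157     ]] [[ 0.52607878 -0.22994529  0.15      ]]
[[ 0.52960454 -0.23290418  0.157     ]]
```

View pics/w1c.png

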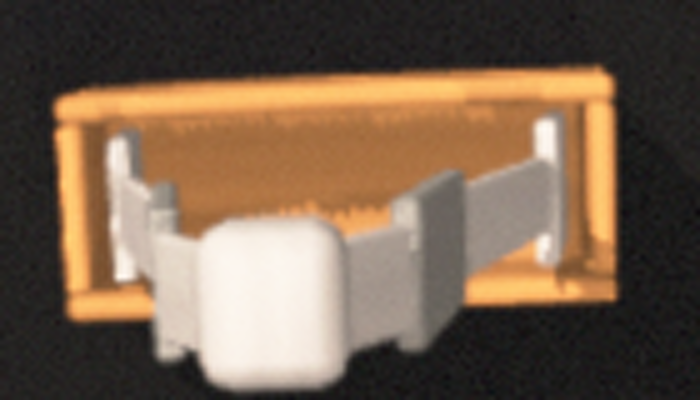

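Run:
```python
from h import *;import pickle
c=pickle.load(open("pics/w1.pkl","rb"))
print(wray([[289.2,189],[289.2,192]],.155,c))
p,M=pose()
C=np.array([.5272,-.2340]);d=np.r_[C,p[2]]-p;print(M.T@d*1000)
a,b=pose()[1][:2,0],0
```

```text
[[ 0.52758229 -0.23483151  0.155     ]
 [ 0.52591224 -0.23542827  0.155     ]]
t 1.15 tcp [ 0.5004 -0.2637  0.2268] F [ 2.5  4.3 -0.3] w 0.999 xyaw -68.9 tilt [-0.004  0.006 -1.   ]
[-18.08049165 -35.71179237   0.07246804]
t 1.15 tcp [ 0.5004 -0.2637  0.2268] F [ 2.5  4.3 -0.3] w 0.999 xyaw -68.9 tilt [-0.004  0.006 -1.   ]
```

apply_moves:
  increments:
    - [-9, -18, 0, 0, 0, -1.7, -1]
    - [-8, -17, 0, 0, 0, 0, -1]
    - [0, 0, 0, 0, 0, 0, -1]
    - [0, 0, 0, 0, 0, 0, -1]
    - [0, 0, 0, 0, 0, 0, -1]
    - [0, 0, 0, 0, 0, 0, -1]
    - [0, 0, 0, 0, 0, 0, -1]
    - [0, 0, 0, 0, 0, 0, -1]

```text
t: 2.15
eef_pos: [0.5257, -0.2367, 0.2259]
tool_rot: [-0.0, 0.832, -0.555, -0.004]
contact_force: [0.6, 0.3, 0.4]
gripper_width: 0.998
```

Run:
```python
from h import *
p,M=pose()
d=np.array([.5270,-.2347,p[2]])-p;print(M.T@d*1000)
im,c=look("w2")
```

```text
t 2.15 tcp [ 0.5257 -0.2367  0.2259] F [0.6 0.3 0.4] w 0.998 xyaw -67.38 tilt [-0.006  0.005 -1.   ]
[-1.33442880e+00 -1.97455084e+00  1.12289676e-03]
```

View pics/w2.png

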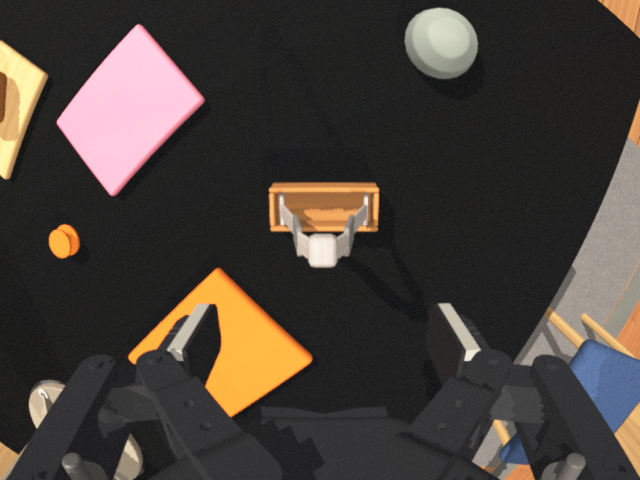

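Run:
```python
from h import *;import pickle
c=pickle.load(open("pics/w2.pkl","rb"))
im=cv2.imread("pics/w2.png");cv2.imwrite("pics/w2c.png",cv2.resize(im[175:275,260:390],None,fx=6,fy=6,interpolation=cv2.INTER_CUBIC))
x,y,w,h=260,175,130,60
hsv=cv2.cvtColor(im,cv2.COLOR_BGR2HSV);sub=hsv[y:y+h,x:x+w]
m=np.zeros(im.shape[:2],np.uint8);m[y:y+h,x:x+w]=((sub[...,1]>90)&(sub[...,2]>90))*255
P=(wray(np.argwhere(m)[:,::-1],.032,c)[:,:2]*1000).astype(np.float32);r=cv2.minAreaRect(P);print(r)
print(wray([[323,249],[323,252]],.156,c))
p,M=pose()
print("tiltfix rotvec tool deg",np.degrees(M.T@np.cross(M[:,2],[0,0,-1])))
```

```text
((528.4588623046875, -233.647705078125), (46.580039978027344, 102.18975830078125), 22.64405059814453)
[[ 0.52893151 -0.23403641  0.156     ]
 [ 0.52717638 -0.23476583  0.156     ]]
t 2.2 tcp [ 0.5257 -0.2367  0.226 ] F [0.1 0.1 0.5] w 1.001 xyaw -67.37 tilt [-0.006  0.005 -1.   ]
tiltfix rotvec tool deg [2.31605380e-01 3.90743918e-01 4.38113326e-20]
```

View pics/w2c.png

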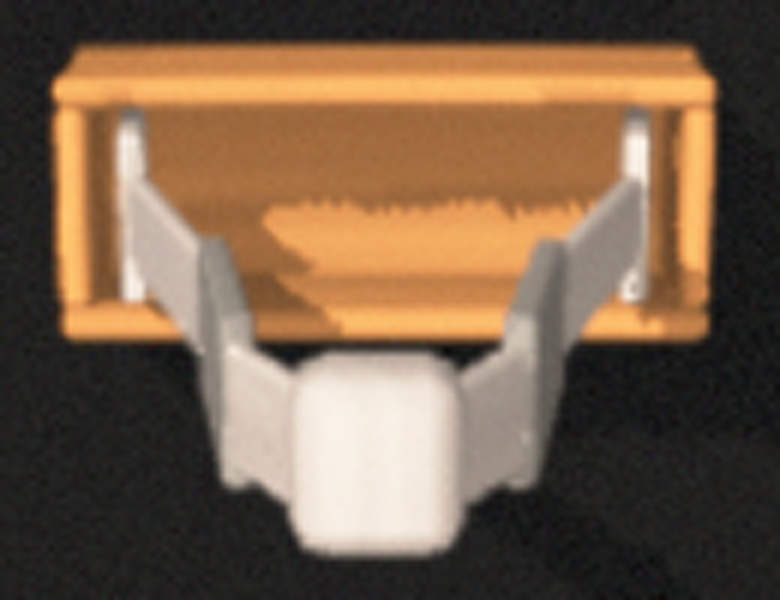

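apply_moves:
  increments:
    - [-1.4, -2.2, 20, 0.2, 0.4, 0, -1]
    - [0, 0, 30, 0, 0, 0, -1]
    - [0, 0, 30, 0, 0, 0, -1]
    - [0, 0, 20, 0, 0, 0, -1]
    - [0, 0, 10, 0, 0, 0, -1]
    - [0, 0, 0, 0, 0, 0, -1]
    - [0, 0, 0, 0, 0, 0, -1]
    - [0, 0, 0, 0, 0, 0, -1]

```text
t: 3.2
eef_pos: [0.5297, -0.2352, 0.1159]
tool_rot: [-0.0, 0.832, -0.555, 0.003]
contact_force: [0.4, 0.2, -0.3]
gripper_width: 1.001
```

Run:
```python
from h import *
p,M=pose()
d=np.array([.5272,-.2345,.0945])-p;print(M.T@d*1000)
print("tiltfix",np.degrees(M.T@np.cross(M[:,2],[0,0,-1])))
im,c=look("w3")
```

```text
t 3.2 tcp [ 0.5297 -0.2352  0.1159] F [ 0.4  0.2 -0.3] w 1.001 xyaw -67.38 tilt [ 0.006 -0.003 -1.   ]
[-1.73887314  2.11269177 21.37676597]
tiltfix [-2.37482043e-01 -2.56673541e-01  3.95284783e-20]
```

View pics/w3.png

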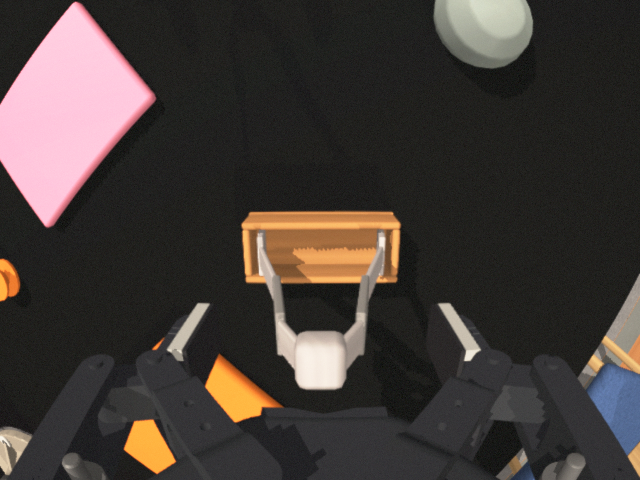

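apply_moves:
  increments:
    - [-1.7, 2.1, 8, -0.2, -0.2, 0, -1]
    - [0, 0, 8, 0, 0, 0, -1]
    - [0, 0, 5, 0, 0, 0, -1]
    - [0, 0, 0, 0, 0, 0, -0.1]
    - [0, 0, 0, 0, 0, 0, -0.1]
    - [0, 0, 0, 0, 0, 0, -0.1]
    - [0, 0, 0, 0, 0, 0, -0.1]
    - [0, 0, 0, 0, 0, 0, -0.1]
  grip_force: 20

```text
t: 4.25
eef_pos: [0.5275, -0.2347, 0.0941]
tool_rot: [-0.0, 0.832, -0.555, 0.001]
contact_force: [0.2, 0.2, -0.5]
gripper_width: 0.55
```

Run:
```python
from h import *
p,M=pose()
d=np.array([.5272,-.2345,.0945])-p;print(M.T@d*1000)
print("tiltfix",np.degrees(M.T@np.cross(M[:,2],[0,0,-1])))
im,c=look("w4")
```

```text
t 4.25 tcp [ 0.5275 -0.2347  0.0941] F [ 0.2  0.2 -0.5] w 0.55 xyaw -67.38 tilt [ 0.002 -0.001 -1.   ]
[-0.27796187  0.16521693 -0.35860021]
tiltfix [-8.07702737e-02 -9.76675610e-02 -1.10706544e-20]
```

View pics/w4.png

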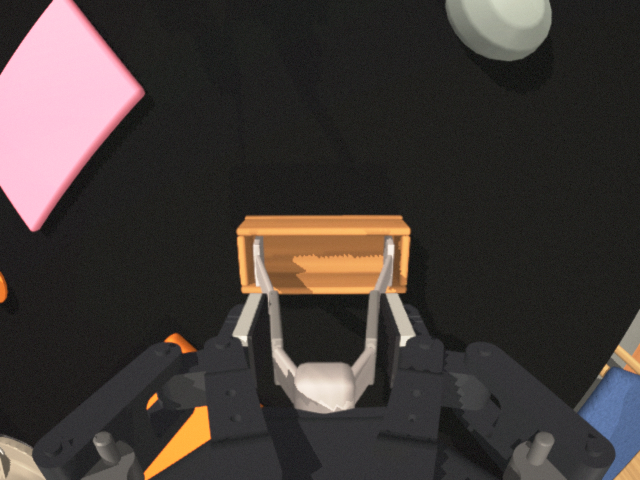

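apply_moves:
  increments:
    - [0, 0, 0, 0, 0, 0, 0.0]
    - [0, 0, 0, 0, 0, 0, 0.04]
    - [0, 0, 0, 0, 0, 0, 0.08]
    - [0, 0, 0, 0, 0, 0, 0.12]
    - [0, 0, 0, 0, 0, 0, 0.14]
    - [0, 0, 0, 0, 0, 0, 0.14]
    - [0, 0, 0, 0, 0, 0, 0.14]
    - [0, 0, 0, 0, 0, 0, 0.14]

```text
t: 5.3
eef_pos: [0.5292, -0.2355, 0.0964]
tool_rot: [-0.0, 0.832, -0.555, 0.003]
contact_force: [-0.1, 0.7, 4.3]
gripper_width: 0.431
```

Run:
```python
from h import *
p,M=pose()
im,c=look("w5")
```

```text
t 5.3 tcp [ 0.5292 -0.2355  0.0964] F [-0.1  0.7  4.3] w 0.431 xyaw -67.4 tilt [ 0.006 -0.003 -1.   ]
```

View pics/w5.png

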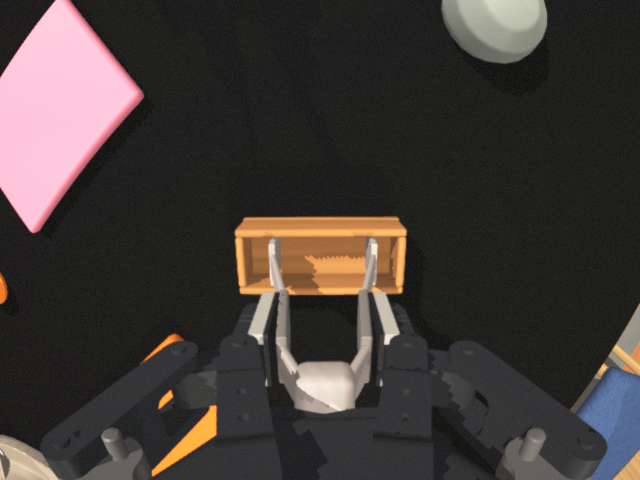

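apply_moves:
  increments:
    - [0, 0, -8, 0, 0, 0, 0.14]
    - [0, 0, -15, 0, 0, 0, 0.14]
    - [0, 0, -20, 0, 0, 0, 0.14]
    - [0, 0, -25, 0, 0, 0, 0.14]
    - [0, 0, -25, 0, 0, 0, 0.14]
    - [0, 0, -20, 0, 0, 0, 0.14]
    - [0, 0, -10, 0, 0, 0, 0.14]
    - [0, 0, 0, 0, 0, 0, 0.14]

```text
t: 6.35
eef_pos: [0.5269, -0.2343, 0.2261]
tool_rot: [-0.0, 0.832, -0.555, 0.002]
contact_force: [0.7, -0.3, -0.5]
gripper_width: 0.428
```

Run:
```python
from h import *
p,M=pose()
im,c=look("w6")
print("tiltfix",np.degrees(M.T@np.cross(M[:,2],[0,0,-1])))
s=imaging.read_camera("scene")[:,:,::-1];cv2.imwrite("pics/s6.png",cv2.resize(s[130:280,150:310],None,fx=4,fy=4,interpolation=cv2.INTER_CUBIC))
```

```text
t 6.35 tcp [ 0.5269 -0.2343  0.2261] F [ 0.7 -0.3 -0.5] w 0.428 xyaw -67.37 tilt [ 0.004 -0.002 -1.   ]
tiltfix [-1.75721049e-01 -1.75444178e-01 -2.07241759e-20]
```

View pics/w6.png

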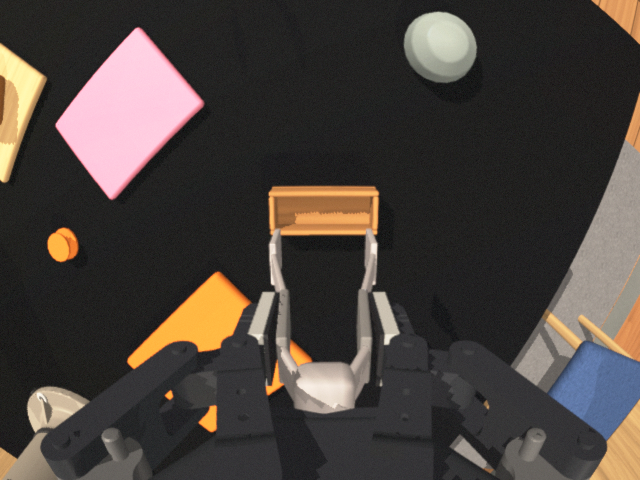

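View pics/s6.png

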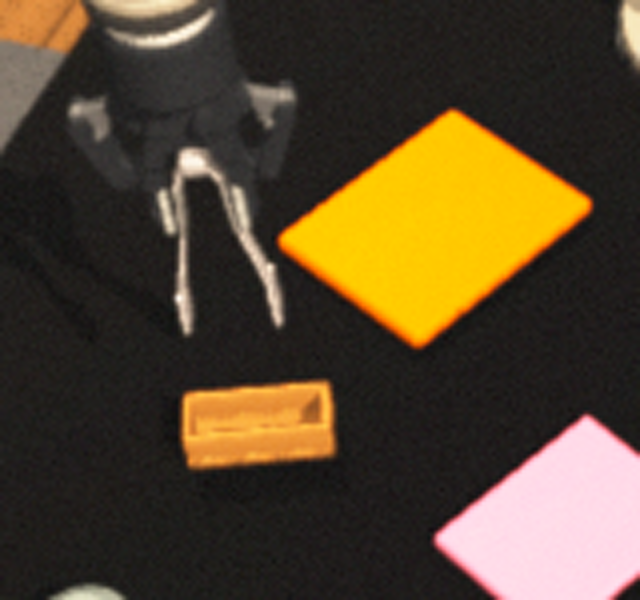

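apply_moves:
  increments:
    - [-15, -2, 0, -0.2, -0.2, 7.5, 0.14]
    - [-40, -4, 0, 0, 0, 0, 0.14]
    - [-55, -5, 0, 0, 0, 0, 0.14]
    - [-58, -5, 0, 0, 0, 0, 0.14]
    - [-58, -5, 0, 0, 0, 0, 0.14]
    - [-55, -5, 0, 0, 0, 0, 0.14]
    - [-40, -4, 0, 0, 0, 0, 0.14]
    - [-20, -2, 0, 0, 0, 0, 0.14]

```text
t: 7.45
eef_pos: [0.4621, 0.1112, 0.218]
tool_rot: [0.004, 0.791, -0.611, -0.006]
contact_force: [0.9, -0.9, -0.4]
gripper_width: 0.43
```

Run:
```python
from h import *
p,M=pose()
d=np.array([.5105,.2045,p[2]])-p;print(M.T@d*1000)
print("tiltfix",np.degrees(M.T@np.cross(M[:,2],[0,0,-1])))
```

```text
t 7.45 tcp [0.4621 0.1112 0.218 ] F [ 0.9 -0.9 -0.4] w 0.43 xyaw -75.38 tilt [-0.015  0.002 -1.   ]
[-78.07364202 -70.34478752  -0.58170993]
tiltfix [ 8.16587263e-01  3.08900709e-01 -5.54728301e-20]
```

apply_moves:
  increments:
    - [-30, -4, 0, 0, 0, 0, 0.14]
    - [-26, -4, 0, 0, 0, 0, 0.14]
    - [-10, 0, 0, 0, 0, 0, 0.14]
    - [0, 0, 0, 0.5, 0.2, 0, 0.14]
    - [0, 0, 0, 0, 0, 0, 0.14]
    - [0, 0, 0, 0, 0, 0, 0.14]
    - [0, 0, 0, 0, 0, 0, 0.14]
    - [0, 0, 0, 0, 0, 0, 0.14]

```text
t: 8.45
eef_pos: [0.4508, 0.1759, 0.2144]
tool_rot: [0.005, 0.791, -0.612, -0.004]
contact_force: [-0.5, -0.0, -0.4]
gripper_width: 0.43
```

Run:
```python
from h import *
p,M=pose()
d=np.array([.5105,.2045,p[2]])-p;print(M.T@d*1000)
print("tiltfix",np.degrees(M.T@np.cross(M[:,2],[0,0,-1])))
look("w7")
```

```text
t 8.45 tcp [0.4508 0.1759 0.2144] F [-0.5 -0.  -0.4] w 0.43 xyaw -75.45 tilt [-0.012 -0.003 -1.   ]
[-12.72796105 -65.01101384  -0.81330702]
tiltfix [ 7.15173626e-01 -7.95620669e-03  8.29665947e-20]
```

View pics/w7.png

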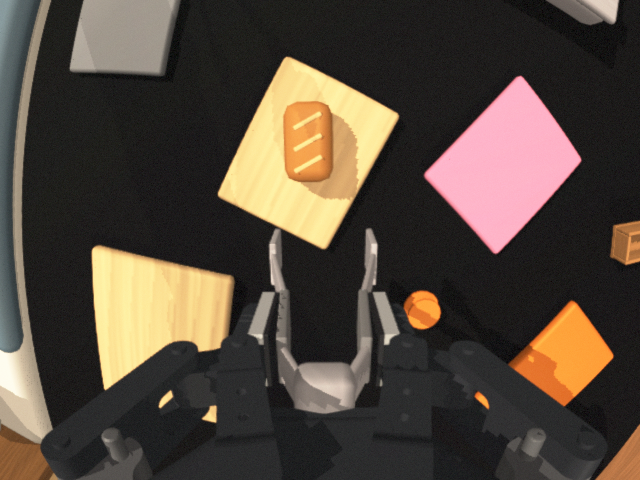

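Run:
```python
from h import *;import pickle
c=pickle.load(open("pics/w7.pkl","rb"));im=cv2.imread("pics/w7.png")
x,y,w,h=270,85,90,115
hsv=cv2.cvtColor(im,cv2.COLOR_BGR2HSV)
for p in[(320,150),(340,150),(305,110),(345,175),(330,170)]:print(p,hsv[p[1],p[0]])
sub=hsv[y:y+h,x:x+w]
for lim in(165,180):
  m=np.zeros(im.shape[:2],np.uint8);m[y:y+h,x:x+w]=(sub[...,1]>lim)*255
  cs,_=cv2.findContours(m,0,2);cc=cv2.convexHull(max(cs,key=cv2.contourArea));print(cv2.boundingRect(cc))
  for z in(.02,.03,.04):
    r=cv2.minAreaRect((wray(cc[:,0],z,c)[:,:2]*1000).astype(np.float32));print(lim,z,np.round(r[0],1),np.round(r[1],1),round(r[2],1))
p=np.array([.4508,.1759,.2144])
p,M=pose()
# tips
cv2.imwrite("pics/w7c.png",cv2.resize(im[215:415,255:395],None,fx=4,fy=3,interpolation=cv2.INTER_CUBIC))
for zz in(.122,):
  T=wray([[277,232],[370,232]],zz,c);print("tips",T.round(4),((T-p)@M).round(4))
```

```text
(320, 150) [ 15 175 239]
(340, 150) [ 17 128 221]
(305, 110) [ 15 171 241]
(345, 175) [ 17 125 224]
(330, 170) [ 13 185 160]
(284, 102, 49, 80)
165 0.02 [507.1 205.1] [72.2 42.7] 15.9
165 0.03 [507.6 204.8] [70.1 41.4] 15.9
165 0.04 [508.1 204.6] [67.9 40.1] 15.9
(288, 125, 44, 56)
180 0.02 [494.5 191.2] [30.3 58.4] 67.4
180 0.03 [495.4 191.3] [29.4 56.7] 67.4
180 0.04 [496.2 191.4] [28.5 55. ] 67.4
t 8.5 tcp [0.4508 0.1759 0.2144] F [-0.4  0.3 -1.6] w 0.438 xyaw -75.45 tilt [-0.012 -0.003 -1.   ]
tips [[0.4503 0.2076 0.122 ]
 [0.4656 0.1484 0.122 ]] [[-0.0308 -0.0086  0.0923]
 [ 0.0303 -0.0086  0.0923]]
```

View pics/w7c.png

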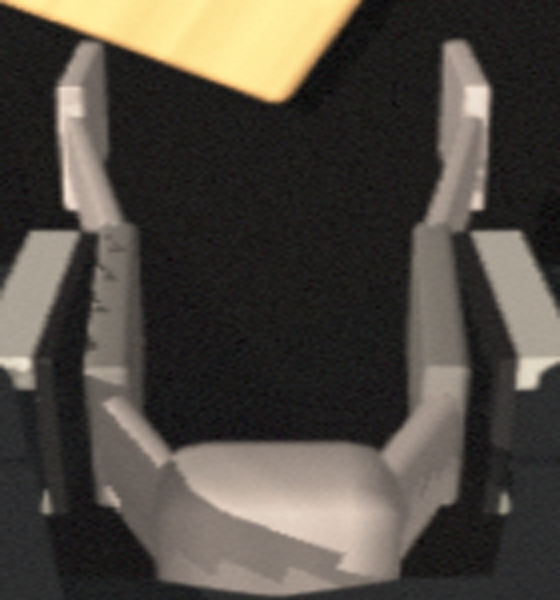

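Run:
```python
from h import *;import pickle
c=pickle.load(open("pics/w7.pkl","rb"))
p,M=pose()
for zz in(.156,):
  T=wray([[272.5,244.5],[272.5,284],[374,244.5],[374,284]],zz,c);print("tips",((T-p)@M).round(4))
C=np.array([.5090,.2047]);d=np.r_[C,p[2]]-p;print(M.T@d*1000)
```

```text
t 8.5 tcp [0.4508 0.1759 0.2144] F [-0.4  0.3 -1.6] w 0.438 xyaw -75.45 tilt [-0.012 -0.003 -1.   ]
tips [[-0.0293 -0.0108  0.0583]
 [-0.0305  0.0138  0.0586]
 [ 0.0283 -0.0107  0.0583]
 [ 0.0295  0.0139  0.0586]]
[-13.29084397 -63.60643771  -0.796224  ]
```

apply_moves:
  increments:
    - [-7, -15, 0, 0.7, 0, -0.9, 0.14]
    - [-6, -30, 0, 0, 0, 0, 0.14]
    - [0, -20, 0, 0, 0, 0, 0.14]
    - [0, 0, 10, 0, 0, 0, 0.14]
    - [0, 0, 15, 0, 0, 0, 0.14]
    - [0, 0, 10, 0, 0, 0, 0.14]
    - [0, 0, 0, 0, 0, 0, 0.14]
    - [0, 0, 0, 0, 0, 0, 0.14]

```text
t: 9.5
eef_pos: [0.5118, 0.2083, 0.1758]
tool_rot: [-0.0, 0.797, -0.604, 0.0]
contact_force: [-0.7, 0.2, -1.1]
gripper_width: 0.43
```

Run:
```python
from h import *
p,M=pose()
d=np.array([.5090,.2047,.112])-p;print(M.T@d*1000)
print("tiltfix",np.degrees(M.T@np.cross(M[:,2],[0,0,-1])))
look("w8")
```

```text
t 9.5 tcp [0.5118 0.2083 0.1758] F [-0.7  0.2 -1.1] w 0.43 xyaw -74.31 tilt [ 0.001  0.    -1.   ]
[ 2.74457226  3.66923698 63.77423082]
tiltfix [-3.94321530e-02  1.31494920e-02  1.13464973e-21]
```

View pics/w8.png

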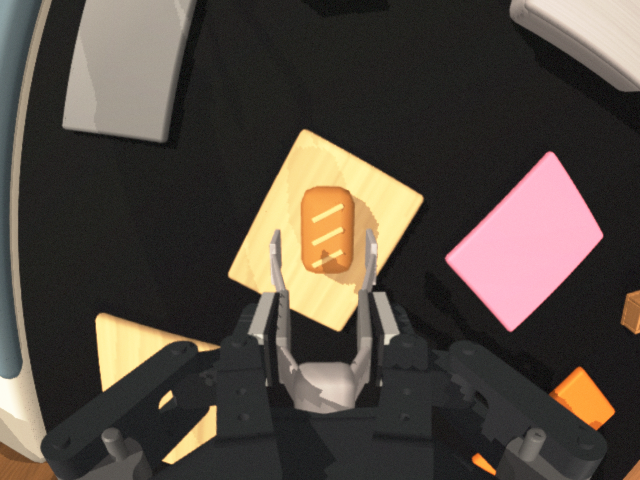

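Run:
```python
from h import *;import pickle
c=pickle.load(open("pics/w8.pkl","rb"));im=cv2.imread("pics/w8.png")
x,y,w,h=290,175,75,105
hsv=cv2.cvtColor(im,cv2.COLOR_BGR2HSV);sub=hsv[y:y+h,x:x+w]
m=np.zeros(im.shape[:2],np.uint8);m[y:y+h,x:x+w]=(sub[...,1]>160)*255
cs,_=cv2.findContours(m,0,2);cc=cv2.convexHull(max(cs,key=cv2.contourArea));print(cv2.boundingRect(cc))
p,M=pose()
for z in(.02,.03,.04):
  P=wray(cc[:,0],z,c);r=cv2.minAreaRect((P[:,:2]*1000).astype(np.float32));print(z,np.round(r[0],1),np.round(r[1],1),round(r[2],1),(M.T@(np.r_[np.array(r[0])/1000,z]-p)*1000).round(1))
```

```text
(301, 187, 53, 86)
t 9.55 tcp [0.5117 0.2083 0.1758] F [ 0.1 -0.2 -0.5] w 0.434 xyaw -74.31 tilt [ 0.001  0.    -1.   ]
0.02 [504.8 203.6] [73.5 43.4] 15.6 [  2.7   8.1 155.8]
0.03 [507.4 204.4] [71.  41.9] 15.6 [  2.6   5.3 145.8]
0.04 [510.  205.3] [68.5 40.5] 15.6 [  2.4   2.6 135.8]
```

apply_moves:
  increments:
    - [2.5, 3.3, 8, 0, 0, 0, 0.14]
    - [0, 0, 15, 0, 0, 0, 0.14]
    - [0, 0, 10, 0, 0, 0, 0.14]
    - [0, 0, 5, 0, 0, 0, 0.14]
    - [0, 0, 0, 0, 0, 0, 0.14]
    - [0, 0, 0, 0, 0, 0, 0.14]
    - [0, 0, 0, 0, 0, 0, 0.14]
    - [0, 0, 0, 0, 0, 0, 0.14]

```text
t: 10.55
eef_pos: [0.5097, 0.2049, 0.136]
tool_rot: [-0.001, 0.797, -0.604, 0.001]
contact_force: [-0.5, 0.0, -1.3]
gripper_width: 0.43
```

Run:
```python
from h import *
p,M=pose()
d=np.array([.5080,.2045,.112])-p;print(M.T@d*1000)
print("tiltfix",np.degrees(M.T@np.cross(M[:,2],[0,0,-1])))
im,c=look("w9")
cv2.imwrite("pics/w9c.png",cv2.resize(im[160:420,230:420],None,fx=3,fy=2.3,interpolation=cv2.INTER_CUBIC))
```

```text
t 10.55 tcp [0.5097 0.2049 0.136 ] F [-0.5  0.  -1.3] w 0.43 xyaw -74.32 tilt [ 0.002  0.001 -1.   ]
[-1.87710648e-02  1.78769431e+00  2.39810382e+01]
tiltfix [-1.35795049e-01  2.13775736e-02  9.43885756e-21]
```

View pics/w9c.png

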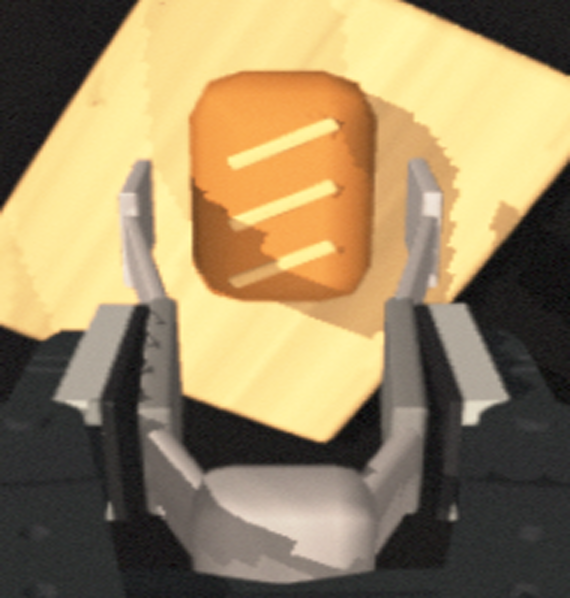

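apply_moves:
  increments:
    - [0, 1.5, 8, -0.1, 0, 0, 0.14]
    - [0, 0, 8, 0, 0, 0, 0.14]
    - [0, 0, 4, 0, 0, 0, 0.14]
    - [0, 0, 0, 0, 0, 0, 0.14]
    - [0, 0, 0, 0, 0, 0, 0.14]
    - [0, 0, 0, 0, 0, 0, 0.14]
    - [0, 0, 0, 0, 0, 0, 0.14]
    - [0, 0, 0, 0, 0, 0, 0.14]

```text
t: 11.6
eef_pos: [0.5083, 0.2046, 0.1147]
tool_rot: [-0.0, 0.797, -0.604, 0.0]
contact_force: [0.1, 0.1, -0.6]
gripper_width: 0.432
```

Run:
```python
from h import *
p,M=pose()
d=np.array([.5080,.2045,.112])-p;print(M.T@d*1000)
im,c=look("w10")
cv2.imwrite("pics/w10c.png",cv2.resize(im[160:420,230:420],None,fx=3,fy=2.3,interpolation=cv2.INTER_CUBIC))
```

```text
t 11.6 tcp [0.5083 0.2046 0.1147] F [ 0.1  0.1 -0.6] w 0.432 xyaw -74.32 tilt [ 0.001  0.001 -1.   ]
[-1.92381312e-03  2.90957745e-01  2.71776721e+00]
```

View pics/w10c.png

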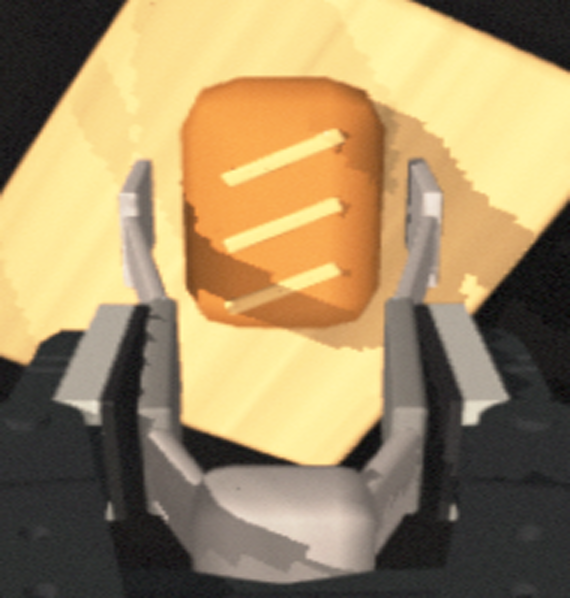

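apply_moves:
  increments:
    - [0, 0, 3, 0, 0, 0, 0.14]
    - [0, 0, 0, 0, 0, 0, 0.17]
    - [0, 0, 0, 0, 0, 0, 0.2]
    - [0, 0, 0, 0, 0, 0, 0.23]
    - [0, 0, 0, 0, 0, 0, 0.26]
    - [0, 0, 0, 0, 0, 0, 0.28]
    - [0, 0, 0, 0, 0, 0, 0.3]
    - [0, 0, 0, 0, 0, 0, 0.32]
  grip_force: 35

```text
t: 12.65
eef_pos: [0.5084, 0.2044, 0.1117]
tool_rot: [-0.0, 0.797, -0.604, 0.0]
contact_force: [0.0, 0.1, -1.4]
gripper_width: 0.355
```

apply_moves:
  increments:
    - [0, 0, 0, 0, 0, 0, 0.35]
    - [0, 0, 0, 0, 0, 0, 0.4]
    - [0, 0, 0, 0, 0, 0, 0.5]
    - [0, 0, 0, 0, 0, 0, 0.7]
    - [0, 0, 0, 0, 0, 0, 1]
    - [0, 0, 0, 0, 0, 0, 1]
    - [0, 0, 0, 0, 0, 0, 1]
    - [0, 0, 0, 0, 0, 0, 1]

```text
t: 13.65
eef_pos: [0.5084, 0.2044, 0.1117]
tool_rot: [-0.0, 0.797, -0.604, 0.0]
contact_force: [-0.4, -0.4, 0.2]
gripper_width: 0.358
```

Run:
```python
from h import *
p,M=pose()
im,c=look("w11")
cv2.imwrite("pics/w11c.png",cv2.resize(im[160:420,230:420],None,fx=3,fy=2.3,interpolation=cv2.INTER_CUBIC))
```

```text
t 13.65 tcp [0.5084 0.2044 0.1117] F [-0.4 -0.4  0.2] w 0.358 xyaw -74.34 tilt [ 0.001  0.    -1.   ]
```

View pics/w11c.png

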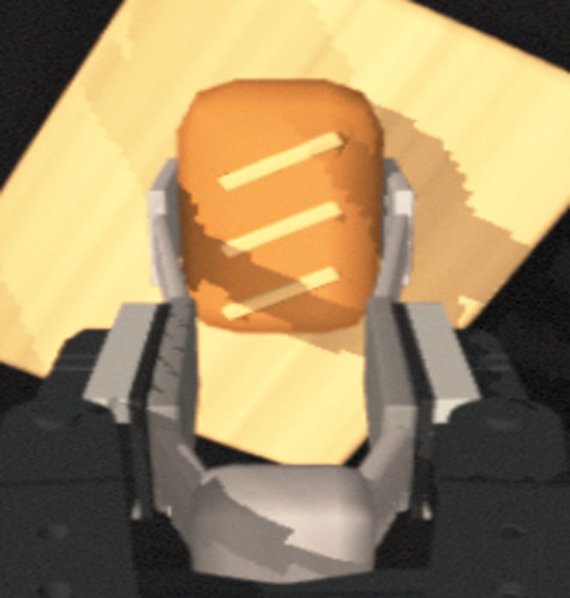

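apply_moves:
  increments:
    - [0, 0, -3, 0, 0, 0, 1]
    - [0, 0, -6, 0, 0, 0, 1]
    - [0, 0, -8, 0, 0, 0, 1]
    - [0, 0, -10, 0, 0, 0, 1]
    - [0, 0, -10, 0, 0, 0, 1]
    - [0, 0, -8, 0, 0, 0, 1]
    - [0, 0, -5, 0, 0, 0, 1]
    - [0, 0, 0, 0, 0, 0, 1]

```text
t: 14.7
eef_pos: [0.5085, 0.2047, 0.1659]
tool_rot: [-0.001, 0.797, -0.604, 0.0]
contact_force: [-0.3, 0.4, -2.0]
gripper_width: 0.359
```

Run:
```python
from h import *
p,M=pose()
im,c=look("w12")
cv2.imwrite("pics/w12c.png",cv2.resize(im[160:420,230:420],None,fx=3,fy=2.3,interpolation=cv2.INTER_CUBIC))
```

```text
t 14.7 tcp [0.5085 0.2047 0.1659] F [-0.3  0.4 -2. ] w 0.359 xyaw -74.33 tilt [ 0.002  0.001 -1.   ]
```

View pics/w12c.png

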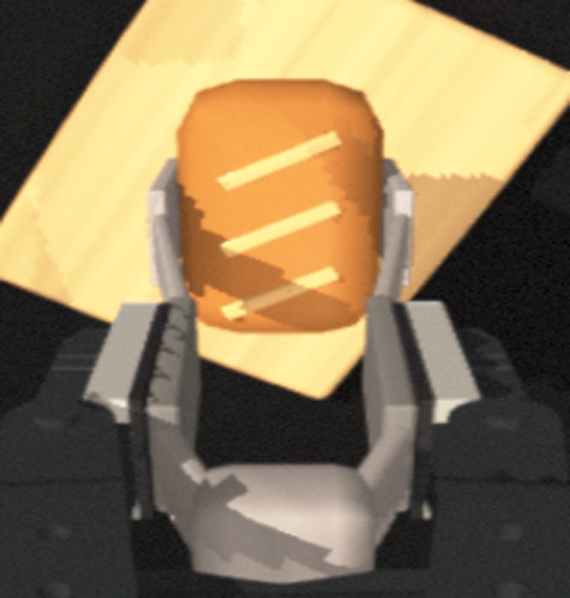

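Roll held firmly and unchanged in the tongs (same pixels as before lifting). Now the rest of the lift.

apply_moves:
  increments:
    - [0, 0, -5, 0, 0, 0, 1]
    - [0, 0, -10, 0, 0, 0, 1]
    - [0, 0, -15, 0, 0, 0, 1]
    - [0, 0, -18, 0, 0, 0, 1]
    - [0, 0, -18, 0, 0, 0, 1]
    - [0, 0, -15, 0, 0, 0, 1]
    - [0, 0, -10, 0, 0, 0, 1]
    - [0, 0, -5, 0, 0, 0, 1]

```text
t: 15.75
eef_pos: [0.508, 0.2046, 0.2684]
tool_rot: [-0.001, 0.797, -0.604, 0.0]
contact_force: [-0.8, 0.7, -1.8]
gripper_width: 0.355
```

apply_moves:
  increments:
    - [0, 0, 0, 0, 0, 0, 1]
    - [0, 0, 0, 0, 0, 0, 1]
    - [0, 0, 0, 0, 0, 0, 1]
    - [0, 0, 0, 0, 0, 0, 1]
    - [0, 0, 0, 0, 0, 0, 1]
    - [0, 0, 0, 0, 0, 0, 1]
    - [0, 0, 0, 0, 0, 0, 1]
    - [0, 0, 0, 0, 0, 0, 1]

```text
t: 16.75
eef_pos: [0.5071, 0.2042, 0.2666]
tool_rot: [0.0, 0.797, -0.604, -0.0]
contact_force: [0.3, -0.5, -2.3]
gripper_width: 0.355
```

Run:
```python
from h import *
p,M=pose()
im,c=look("w13")
s=imaging.read_camera("scene")[:,:,::-1];cv2.imwrite("pics/s13.png",s)
a=cv2.resize(im[160:420,230:420],(400,500));b=cv2.resize(s[150:310,290:420],(400,500))
cv2.imwrite("pics/f.png",np.hstack([a,b]));pose()
```

```text
t 16.75 tcp [0.5071 0.2042 0.2666] F [ 0.3 -0.5 -2.3] w 0.355 xyaw -74.29 tilt [-0.001 -0.    -1.   ]
t 16.85 tcp [0.5071 0.2042 0.2666] F [ 0.  -0.  -1.9] w 0.36 xyaw -74.29 tilt [-0.001 -0.    -1.   ]
```

View pics/f.png

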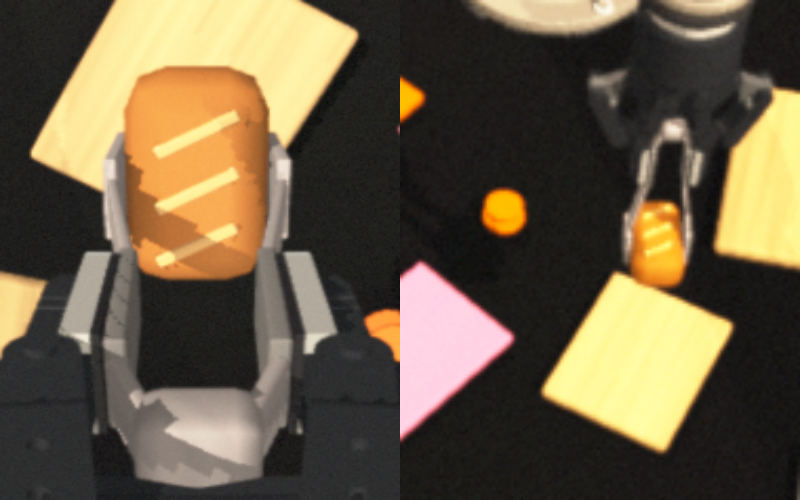

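View pics/s13.png

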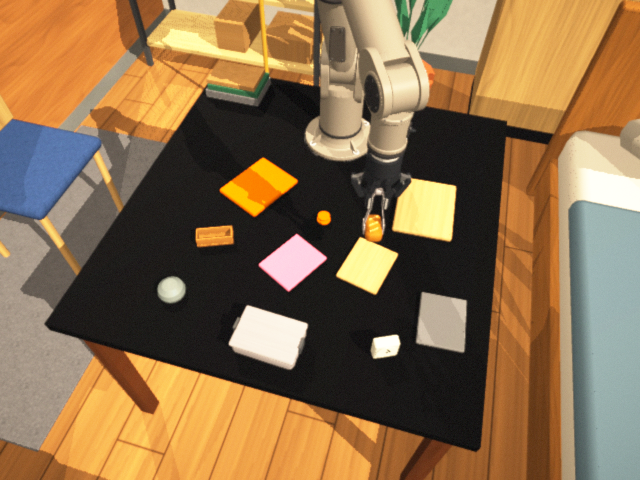

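The roll hangs level in the tongs, raised by 155 mm (underside about 0.167 m), and the arm is still. All the bystanders are at their starting pixels.

```bash
python3 -c "
from station import bot
print(bot.hand_in(), bot.get_obs()['t'])"
```

```text
the job is handed in; nothing more can be done
the job is handed in; nothing more can be done
```

The job is handed in with the roll held still in the tongs, its underside about 167 mm above the nightstand (12 mm board plus 155 mm of lift). I lifted the tongs from their stand, closed both tips on the roll's long sides on the small pale board, and raised it. No verdict was reported.

**Last checks (t = 16.85 s, limit 38 s):**
- **Roll:** it sat at the same pixels in the wrist view before and after the lift, so it did not slip. The gripper is well clear of it in the pictures.
- **Grip:** the fingers were 30.4 mm apart, which matches tips 42 mm apart on the roll, at 35 N. The tongs' push on the roll was not measured directly.
- **Arm:** the pose was steady between the last two readings.
- **Bystanders:** the lunch tin, gauge, paperweight and phone grip look unmoved in the scene picture, by eye.

**Disagreements:** my position fixes for the roll and the tongs differed by 2 to 4 mm between cameras. I used the close wrist views, where the roll's measured size matched the size given.

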